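Change-over at the carving bench: slide the power pack home

ROBOT

A 6-joint arm with a two-finger parallel gripper is mounted at the origin on the work surface. World frame = base frame: x ahead of the robot, y to its left, z up, the work surface at z = 0. Lengths are in m, angles in rad, forces in N, time in s.
With the tool pointing down it reaches from about 0.225 to 0.875 m from the base axis. Payload 3.4 kg.
Tool frame: the origin (TCP) lies at the very end of the fingers, on their centre line; the grasp point (between the pads) lies manip.grip_point_offset behind it (manip.grip_point_offset is the distance from the TCP to the grasp point, in m); z points along the fingers, y is the line along which they close (so a half turn about z gives the same grasp; the last joint's range is limited). The gripper opens to 85 mm and grips with 20 to 120 N. Pads are 22 mm wide; open, the fingers measure 114 mm over their backs; the gripper's body (76 mm by 85 mm) begins 54 mm behind the grasp point. The pads swing forward as they close: fully open they stand 13 mm farther back than shut.
Start: joints at [-1.455, 0.276, 1.505, -0, 1.361, -0.121], TCP at [0.135, -0.559, 0.231] pointing down, gripper open.
Joint ranges: [-2.89, 2.89], [-0.75, 2.08], [0.22, 2.7], [-1.18, 4.32], [0.11, 2.71], [-2.7, 2.7]. Speed limits (rad/s): [2.57, 2.57, 3.14, 3.14, 3.14, 3.14].

INTERFACE

Orientations are given as a unit quaternion [w, x, y, z].
In Python, from rig import manip gives the robot as it stands.
- The arm moves only by the shell command python3 -m pendant 'ROWS' [FORCE]. ROWS is JSON, a list of rows, each an object of numbers: "jaw": the opening, from -1 (shut) to 1 (fully open); "tx", "ty", "tz": the shift along the world's x, y, z in cm; "ax", "ay", "az": the turn, a rotation vector about the world's x, y, z in degrees. In form: [{"jaw": .., "tx": .., "ty": .., "tz": .., "ax": .., "ay": .., "az": ..}, ...]. A call has 1 to 10 rows; each row is the pose to reach, as a shift and turn from the pose commanded when the call began; what a row does not reach only later rows make up. A row lasts 1/8 s, in which the tool goes at most 62.5 mm and 10.7 degrees, less where a joint would pass 70% of its speed; a pose out of reach is approached as far as the arm can. A call with a gripper value outside its range is refused whole. The fingers move at their own pace and stop on an object; FORCE is the grip in N (left out, the last holds). Time passes only in rows, so rows that repeat a pose let the fingers close. It gives the time, the measured TCP pose, the force, the opening and the grip force at its end, in the units of the state.
- manip.get_state(): the state, without advancing time (a new reading comes with each control period).
- manip.get_image(name): name is "scene" or "top"; returns a dict with "pixels" (384x512x3 uint8, blue, green, red), "depth" (384x512 float32, m along the optical axis (not along the pixel's ray), 0 where there is no reading), "fx", "fy", "cx", "cy" (pixels), "pose" (4x4, takes a point from camera to world coordinates). Camera axes: x right, y down, z forward; pixel columns grow to the right and rows downward; lengths in m; the calibration is good to about 2 mm. A picture is of the moment at which its call begins.
- manip.sign_off(): hands the job in; it is judged then, once.
The state is a dict: "clock": time; "qpos": joint angles; "qd": joint speeds; "effort": joint torques, N m; "position": TCP position; "ee_rot": TCP orientation; "contact_force": force on the tool from outside, world axes, zero at the start; "moment": the same for the moment, N m; "width": finger opening in m; "gripper_force": force on a finger pad.
Only numpy, scipy, OpenCV 4.12 (cv2) and the standard library are available. Lean on these libraries where they do the work, as an engineer would, in place of code of your own. Each camera call takes 0.05 s, during which the arm holds its last target. There are 200 camera calls.

TASK

The jar is standing in the way of the carving tool's power unit: first lift it out and stand it upright in the middle of the cork coaster. Then slide the large power pack along the table, without lifting it, nose first into the unit's bay until it is fully home. Leave everything else on the bench as it is.

Things in the scene. Friction and masses are not known exactly. Their poses are not given: they have to be found in the camera images.
- unit: Grey power unit, fixed, 150 wide, 118 deep, 72 high. Origin on the table at the middle of the bay's mouth, in the plane of the housing's front. x points into the bay (about world +y), y across it, z up. The bay is a rectangular hole 100 wide, 44 high and 100 deep; it has no floor: the table runs on into it.
- cheeks (a point): Point on the table 26 in front of the mouth, on the bay's centre line, level with the tips of two aluminium guide cheeks (44 high, 4 thick) that flare out from 100 apart at the mouth to about 124 apart at the tips.
- bay_end (a point): Middle of the bay's back wall, 100 inside the mouth, 20 above the table: where the pack's nose comes to rest.
- pack: The large power pack, a loose black block 130 long (its x), 96 wide (its y), 40 high, about 0.6 kg, too wide to grasp. Origin at the centre of its underside; x points to the nose, the end with three brass strips on top; ribs mark the tail. Fully home, the nose touches the bay's back wall and the tail stands 30 out of the mouth, 4 beyond the cheeks' tips.
- pack_nose (a point): Middle of the pack's nose face, 65 ahead of its origin and 20 up.
- jar: Glass jar with a steel lid, closed, 48 diameter, 75 high, about 0.2 kg, standing in front of the bay. Origin at the centre of its underside, z up.
- coaster: Round cork coaster, fixed, 90 diameter, 4 thick, on the table beside the bay's mouth, on the side away from the robot (fixed carved duck and pencil tin, up to 150 high, stand beyond it at the table's far edge, past world x = 0.8). Origin at the centre of its underside.
- mug: White cup, 72 diameter, 85 high, beside the approach to the bay; leave alone. Origin under its centre.
- paint: Grey paint bottle, 40 diameter, 95 high, beside the approach to the bay; leave alone. Origin under its centre.
- sander: Cork sanding block 55 x 100 x 35 high, at the robot's right; leave alone. Origin under its centre.
- spare: Small spare pack, black block 90 x 60 x 40 high, too small for this bay, at the robot's right; leave alone. Origin under its centre.
- brush: Brush lying on the table at the robot's right; leave alone. Its x runs along it, tip to +x.
Mind the look-alikes: they are no part of the job. What is meant by the coaster is not orange, and is the smaller of those in its own colour.

How it is judged:
On the way, in this order (a step that is already met when the one before it is completed fails the run):
1. the jar stands released on the coaster (horizontal distance between jar and coaster below 0.026 m and angle between jar's own z axis and vertical below 0.1 rad and height (world z) of jar between 0.002 and 0.009 m and contact force between the fingers and jar below 0.1 N and linear speed of jar below 0.02 m/s), for 0.2 s.
2. the pack is fully home in the bay (x of pack_nose in the frame of unit above 0.094 m and y of pack_nose in the frame of unit between -0.006 and 0.006 m and angle between the x axis of pack and the x axis of unit, either way round below 0.05 rad and angle between pack's own z axis and vertical below 0.05 rad), for 0.2 s.
At the end, for the whole second after the job is handed in: The jar stands upright (within 0.1 rad) on the coaster, its centre within 26 mm of the coaster's centre; the pack is fully home: its nose within 6 mm of the bay's back wall and 6 mm of the bay's centre line, aligned within 0.05 rad, flat on the table; both at rest (all of step 2 and horizontal distance between jar and coaster below 0.026 m and angle between jar's own z axis and vertical below 0.1 rad and height (world z) of jar between 0.002 and 0.009 m and linear speed of each of pack, jar below 0.01 m/s); the robot touches nothing.
It fails at once if the pack was lifted off the table (height (world z) of pack above 0.02 m).
It fails at once if the pack was tipped up (angle between pack's own z axis and vertical above 0.25 rad).
It fails at once if the jar was tipped over (angle between jar's own z axis and vertical above 0.7 rad).
It fails at once if another thing on the bench (cup, paint bottle, sanding block, spare pack, brush) was shifted by more than 20 mm (distance of any of mug, paint, sander, spare, brush from where it was at the start of the episode above 0.02 m).
It also fails if it takes over 70 s, if anything falls off the work surface, if the arm or the gripper's body presses on something with over 40 N, if the wrist force passes 120 N, or if a joint passes its speed limit or range.

## Working session

There is one attempt and no reset: what is moved stays moved. The work goes in short steps, Python scripts to look and compute and a shell command to move; the robot and the scene stay as the last step left them, time stands still between calls to the robot, and variables do not carry over. Pictures are saved under pics/ and viewed, at most 10 in all, crops included, and the job is handed in when it is done.

```bash
mkdir -p pics; ls; python3 - <<'E'
from rig import manip
import cv2, numpy as np, pickle
d={}
for n in("scene","top"):
    im=manip.get_image(n); d[n]=im; cv2.imwrite(f"pics/{n}0.png",im["pixels"]); print(n,im["fx"],im["cx"],im["cy"],np.round(im["pose"],3).tolist())
pickle.dump(d,open("im0.pkl","wb"))
print(manip.get_state(),manip.grip_point_offset)
E
```

```text
pics
scene 468.00470404456513 254.38275270975177 192.42482988485443 [[0.737, 0.424, -0.526, 1.438], [0.676, -0.466, 0.571, -0.957], [-0.003, -0.776, -0.63, 1.107], [0.0, 0.0, 0.0, 1.0]]
top 346.82457644859284 257.1319432495871 184.35416263912055 [[-0.007, -0.99, 0.143, 0.388], [-1.0, 0.006, -0.005, -0.01], [0.004, -0.143, -0.99, 1.248], [0.0, 0.0, 0.0, 1.0]]
{'clock': 0.1, 'qpos': array([-1.45496462e+00,  2.76577533e-01,  1.50600151e+00, -8.43316286e-06,
        1.36069368e+00, -1.20990235e-01]), 'qd': array([ 8.17437515e-05, -2.70879168e-03, -4.64925524e-03, -2.78097121e-04,
       -5.83083533e-06,  8.48318517e-04]), 'effort': array([ 1.66687820e-03, -4.17698801e+01, -2.46404761e+01, -1.39190615e-04,
        5.85600399e-03,  7.78266582e-06]), 'position': array([ 0.13484686, -0.55848976,  0.2305021 ]), 'ee_rot': array([-8.40040578e-04,  9.92997154e-01,  1.18135291e-01, -1.95643999e-06]), 'contact_force': array([-0.56692708,  0.06153866, -0.2304304 ]), 'moment': array([-0.0370343 ,  0.00167076, -0.0715467 ]), 'gripper_force': 0.0, 'width': 0.08561667418665458} 0.0187
```

View pics/top0.png

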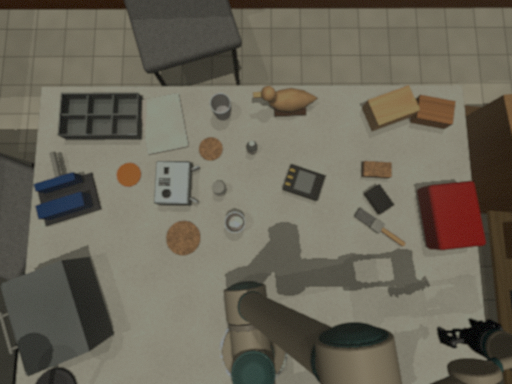

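View pics/scene0.png

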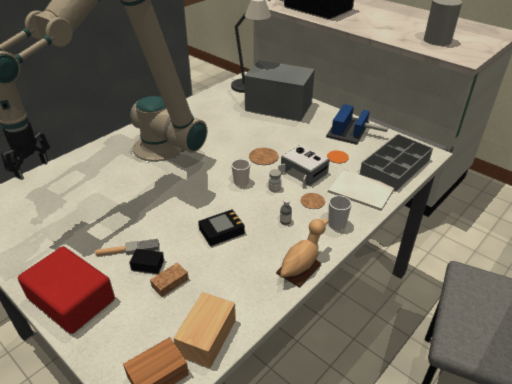

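The top view shows the unit at (173,183) with its mouth to the right, the jar at (219,187), paint bottle at (251,147), mug at (235,220) and pack at (303,182), nose (brass strips) to the left.

Coaster candidates in the top view are the orange disc (129,174), the large cork disc (183,238) and the small cork disc (210,149). The small cork one fits: it is not orange, it is the smaller of the two cork discs, and it is on the side away from the robot. I'll confirm it in a crop and measure.

```bash
cat > h.py <<'E'
import numpy as np, cv2, pickle
def cloud(im):
    z=im["depth"]; v,u=np.indices(z.shape)
    p=np.stack([(u-im["cx"])/im["fx"]*z,(v-im["cy"])/im["fy"]*z,z],-1)
    return p@im["pose"][:3,:3].T+im["pose"][:3,3]
def sel(P,x0,x1,y0,y1,z0,z1):
    m=(P[...,0]>x0)&(P[...,0]<x1)&(P[...,1]>y0)&(P[...,1]<y1)&(P[...,2]>z0)&(P[...,2]<z1)
    return P[m],m
E
python3 - <<'E'
from h import *
d=pickle.load(open("im0.pkl","rb"))
t=d["top"];s=d["scene"]
C={n:cloud(d[n]) for n in d}
a=cv2.resize(t["pixels"][120:250,140:340],(800,520),interpolation=cv2.INTER_CUBIC)
cv2.imwrite("pics/crop.png",a)
for n,pts in dict(top=dict(jar=(219,187),paint=(251,147),mug=(235,220),coast=(210,149),big=(183,238),unit=(173,183),pack=(303,182),table=(270,190)),scene=dict(jar=(275,172),coast=(312,201),unit=(305,163),pack=(222,227),table=(260,210))).items():
    for k,(u,v) in pts.items(): print(n,k,np.round(C[n][v,u],3))
# discs by colour (cork) in both views
for n,roi in (("top",(slice(130,170),slice(190,230))),("scene",(slice(185,215),slice(295,330)))):
    hsv=cv2.cvtColor(d[n]["pixels"],cv2.COLOR_BGR2HSV)[roi]
    P=C[n][roi]; m=(hsv[...,1]>80)&(hsv[...,0]<25)&(P[...,2]<.02)
    q=P[m]; (c,r)=cv2.minEnclosingCircle(q[:,:2].astype(np.float32)); print(n,"coaster",c,r,np.median(q[:,2]),q[:,:2].mean(0),m.sum())
E
```

```text
top jar [0.55  0.114 0.074]
top paint [0.69  0.005 0.073]
top mug [0.44  0.064 0.002]
top coast [0.701 0.156 0.005]
top big [0.378 0.248 0.004]
top unit [0.565 0.273 0.069]
top pack [ 0.57  -0.177  0.043]
top table [ 0.548 -0.063 -0.001]
scene jar [0.55  0.119 0.073]
scene coast [0.707 0.147 0.004]
scene unit [0.596 0.24  0.072]
scene pack [ 0.589 -0.196  0.038]
scene table [ 0.595 -0.013 -0.003]
top coaster (0.7033698558807373, 0.15547849237918854) 0.04331393912434578 0.002909289250884628 [0.70304261 0.15530982] 409
scene coaster (0.7029851078987122, 0.15253928303718567) 0.048131052404642105 0.0027848159033976305 [0.70428809 0.15163496] 299
```

View pics/crop.png

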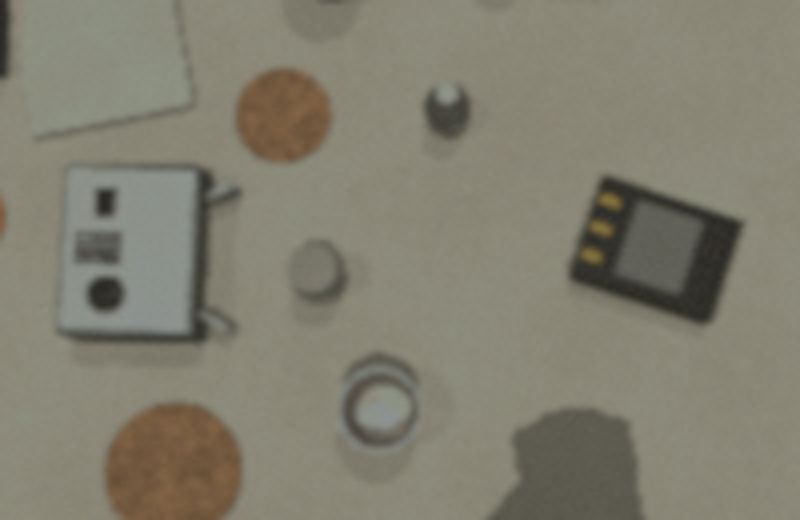

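The crop confirms the coaster: the small cork disc at crop (283,115), measured radius about 45 mm, top at z about 4 mm. The jar is at (318,272), the cheeks at (222,192) and (218,322), and the pack's brass strips are at (600,228). Next I measure the unit, pack and jar from both views.

```bash
cat > meas.py <<'E'
from h import *
def rect(q):
    (c,wh,a)=cv2.minAreaRect((q[:,:2]*1000).astype(np.float32)); return np.round(c,1),np.round(wh,1),round(a,2)
def run(d,jar=(.55,.115),pack=(.565,-.19)):
    for n in d:
        P=cloud(d[n])
        q,_=sel(P,.44,.70,.17,.33,.064,.08); print(n,"unit top",rect(q),np.median(q[:,2]),len(q))
        q,_=sel(P,pack[0]-.11,pack[0]+.11,pack[1]-.11,pack[1]+.11,.033,.048); print(n,"pack top",rect(q),q.mean(0).round(4),len(q))
        q,_=sel(P,jar[0]-.045,jar[0]+.045,jar[1]-.045,jar[1]+.045,.066,.085); c,r=cv2.minEnclosingCircle(q[:,:2].astype(np.float32)); print(n,"jar top",c,r,q.mean(0).round(4))
        q,_=sel(P,.47,.66,.11,.195,.03,.052); print(n,"cheek tops",[rect(q[s]) for s in (q[:,0]>.56,q[:,0]<.54) if s.sum()>3])
        for k,b in dict(mug=(.39,.51,.01,.12,.02,.12),paint=(.64,.74,-.03,.05,.02,.12)).items():
            q,_=sel(P,*b); c,r=cv2.minEnclosingCircle(q[:,:2].astype(np.float32)); print(n,k,c,r,q[:,2].max())
E
python3 -c "
from meas import *
run(pickle.load(open('im0.pkl','rb')))"
```

```text
scene unit top (array([571.8, 270.9]), array([120.1, 152.9]), 89.0) 0.07058330376624133 667
scene pack top (array([ 573.5, -185.3]), array([131.9, 103.5]), 71.62) [ 0.5766 -0.1883  0.0394] 800
scene jar top (0.5487414002418518, 0.1167462095618248) 0.027952656149864197 [0.5544 0.1133 0.0732]
scene cheek tops [(array([597.8, 153.3]), array([103.5,  18.1]), 54.73), (array([505.3, 191. ]), array([4.6, 6.8]), 5.88)]
scene mug (0.431993693113327, 0.0614103339612484) 0.04175613448023796 0.08883875347927161
scene paint (0.704249382019043, -0.0046178437769412994) 0.020031513646245003 0.09833874004228171
top unit top (array([568.7, 273.5]), array([114.7, 150. ]), 89.09) 0.07066317399014532 1367
top pack top (array([ 571.8, -183.4]), array([130. ,  95.8]), 70.62) [ 0.5715 -0.1829  0.0393] 985
top jar top (0.5507634878158569, 0.11768890172243118) 0.021384527906775475 [0.5506 0.1174 0.0741]
top cheek tops [(array([629.4, 191.7]), array([2.2, 5.1]), 57.26), (array([522.5, 154.4]), array([14.2, 88.6]), 17.5)]
top mug (0.43016666173934937, 0.06014081835746765) 0.03554514795541763 0.08824771072495285
top paint (0.6981908082962036, 0.0014766091480851173) 0.019950099289417267 0.09784730276198239
```

The two views agree on these positions:

| Item | Position and orientation |
|---|---|
| Jar | (0.550, 0.117), top at 74 mm |
| Unit | centre (0.570, 0.272), x axis at about 89° |
| Bay mouth | about (0.569, 0.213) |
| Pack | centre (0.572, -0.184), heading about 71° |
| Coaster | (0.7035, 0.154) |

The sizes and heights match the text. I go above the jar with the fingers closing along world x.

```bash
python3 -m pendant '[{"jaw":1,"tx":41.5,"ty":67.6,"az":75},{"jaw":1,"tx":41.5,"ty":67.6,"az":75},{"jaw":1,"tx":41.5,"ty":67.6,"az":75},{"jaw":1,"tx":41.5,"ty":67.6,"az":75},{"jaw":1,"tx":41.5,"ty":67.6,"az":75},{"jaw":1,"tx":41.5,"ty":67.6,"az":75},{"jaw":1,"tx":41.5,"ty":67.6,"az":75},{"jaw":1,"tx":41.5,"ty":67.6,"az":75},{"jaw":1,"tx":41.5,"ty":67.6,"az":75},{"jaw":1,"tx":41.5,"ty":67.6,"az":75}]' 30
```

```text
invalid input at $[0]: expected keys jaw, tx, ty, tz, ax, ay, az
```

```bash
python3 -m pendant '[{"jaw":1,"tx":41.5,"ty":67.6,"tz":0,"ax":0,"ay":0,"az":75},{"jaw":1,"tx":41.5,"ty":67.6,"tz":0,"ax":0,"ay":0,"az":75},{"jaw":1,"tx":41.5,"ty":67.6,"tz":0,"ax":0,"ay":0,"az":75},{"jaw":1,"tx":41.5,"ty":67.6,"tz":0,"ax":0,"ay":0,"az":75},{"jaw":1,"tx":41.5,"ty":67.6,"tz":0,"ax":0,"ay":0,"az":75},{"jaw":1,"tx":41.5,"ty":67.6,"tz":0,"ax":0,"ay":0,"az":75},{"jaw":1,"tx":41.5,"ty":67.6,"tz":0,"ax":0,"ay":0,"az":75},{"jaw":1,"tx":41.5,"ty":67.6,"tz":0,"ax":0,"ay":0,"az":75},{"jaw":1,"tx":41.5,"ty":67.6,"tz":0,"ax":0,"ay":0,"az":75},{"jaw":1,"tx":41.5,"ty":67.6,"tz":0,"ax":0,"ay":0,"az":75}]' 30
```

```text
clock: 1.35
position: [0.4625, -0.0244, 0.2312]
ee_rot: [0.0, 0.716, 0.698, -0.0]
contact_force: [0.4, -1.4, -1.0]
width: 0.0853
gripper_force: 0.0
```

```bash
python3 -m pendant '[{"jaw":1,"tx":8.7,"ty":14.1,"tz":0,"ax":0,"ay":0,"az":0},{"jaw":1,"tx":8.7,"ty":14.1,"tz":0,"ax":0,"ay":0,"az":0},{"jaw":1,"tx":8.7,"ty":14.1,"tz":0,"ax":0,"ay":0,"az":0},{"jaw":1,"tx":8.7,"ty":14.1,"tz":0,"ax":0,"ay":0,"az":0},{"jaw":1,"tx":8.7,"ty":14.1,"tz":0,"ax":0,"ay":0,"az":0}]'
```

```text
clock: 1.98
position: [0.5481, 0.1143, 0.2307]
ee_rot: [-0.0, 0.716, 0.698, -0.001]
contact_force: [-0.4, -0.3, -0.6]
width: 0.0857
gripper_force: 0.0
```

```bash
python3 -m pendant '[{"jaw":1,"tx":0.2,"ty":0.3,"tz":-5,"ax":0,"ay":0,"az":0},{"jaw":1,"tx":0.2,"ty":0.3,"tz":-10,"ax":0,"ay":0,"az":0},{"jaw":1,"tx":0.2,"ty":0.3,"tz":-14,"ax":0,"ay":0,"az":0},{"jaw":1,"tx":0.2,"ty":0.3,"tz":-18,"ax":0,"ay":0,"az":0},{"jaw":1,"tx":0.2,"ty":0.3,"tz":-20.5,"ax":0,"ay":0,"az":0},{"jaw":1,"tx":0.2,"ty":0.3,"tz":-20.5,"ax":0,"ay":0,"az":0},{"jaw":-1,"tx":0.2,"ty":0.3,"tz":-20.5,"ax":0,"ay":0,"az":0},{"jaw":-1,"tx":0.2,"ty":0.3,"tz":-20.5,"ax":0,"ay":0,"az":0},{"jaw":-1,"tx":0.2,"ty":0.3,"tz":-20.5,"ax":0,"ay":0,"az":0},{"jaw":-1,"tx":0.2,"ty":0.3,"tz":-20.5,"ax":0,"ay":0,"az":0}]' 30
```

```text
clock: 3.22
position: [0.5518, 0.1175, 0.0281]
ee_rot: [0.001, 0.716, 0.698, 0.001]
contact_force: [-1.2, -1.0, 5.7]
width: 0.0468
gripper_force: 30.8
```

```bash
python3 -m pendant '[{"jaw":-1,"tx":0,"ty":0,"tz":0,"ax":0,"ay":0,"az":0},{"jaw":-1,"tx":0,"ty":0,"tz":0,"ax":0,"ay":0,"az":0},{"jaw":-1,"tx":0,"ty":0,"tz":0,"ax":0,"ay":0,"az":0}]'
```

```text
clock: 3.6
position: [0.5518, 0.1175, 0.0281]
ee_rot: [0.001, 0.716, 0.698, 0.001]
contact_force: [-1.5, -0.8, 6.1]
width: 0.0464
gripper_force: 30.8
```

Gripped at 46 mm width and 31 N. I lift and carry it across.

```bash
python3 -m pendant '[{"jaw":-1,"tx":0,"ty":0,"tz":2,"ax":0,"ay":0,"az":0},{"jaw":-1,"tx":0,"ty":0,"tz":5,"ax":0,"ay":0,"az":0},{"jaw":-1,"tx":0,"ty":0,"tz":7,"ax":0,"ay":0,"az":0},{"jaw":-1,"tx":4,"ty":1,"tz":7,"ax":0,"ay":0,"az":0},{"jaw":-1,"tx":8,"ty":2,"tz":7,"ax":0,"ay":0,"az":0},{"jaw":-1,"tx":12,"ty":3,"tz":7,"ax":0,"ay":0,"az":0},{"jaw":-1,"tx":14.5,"ty":3.7,"tz":7,"ax":0,"ay":0,"az":0},{"jaw":-1,"tx":15.3,"ty":3.7,"tz":7,"ax":0,"ay":0,"az":0},{"jaw":-1,"tx":15.3,"ty":3.7,"tz":7,"ax":0,"ay":0,"az":0},{"jaw":-1,"tx":15.3,"ty":3.7,"tz":7,"ax":0,"ay":0,"az":0}]'
python3 - <<'E'
from meas import *
from rig import manip
im=manip.get_image("scene"); t=manip.get_image("top")
cv2.imwrite("pics/carry.png",np.hstack([cv2.resize(im["pixels"][110:230,230:390],(400,300)),cv2.resize(t["pixels"][110:230,150:310],(400,300))]))
for n,d in (("s",im),("t",t)):
    P=cloud(d); q,m=sel(P,.67,.74,.12,.19,.05,.2); print(n,np.percentile(q,[2,50,98],axis=0).round(3).tolist(),len(q))
E
```

```text
clock: 4.85
position: [0.7024, 0.1543, 0.0963]
ee_rot: [-0.0, 0.716, 0.698, -0.001]
contact_force: [-0.5, -0.3, -1.7]
width: 0.0464
gripper_force: 32.0
s [[0.674, 0.128, 0.074], [0.712, 0.14, 0.139], [0.739, 0.165, 0.196]] 502
t [[0.68, 0.13, 0.089], [0.701, 0.131, 0.105], [0.708, 0.166, 0.169]] 8
```

View pics/carry.png

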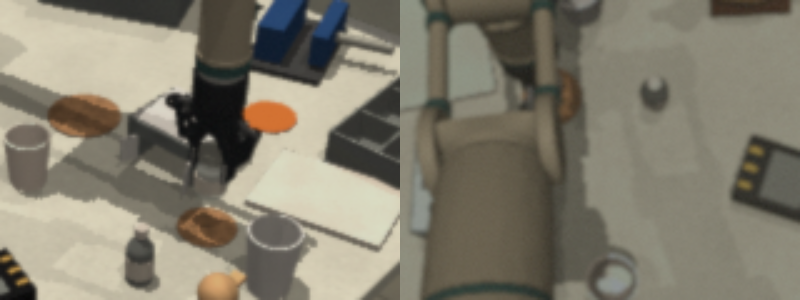

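Left panel: the jar hangs upright at (208,170), above the coaster at (207,227). I lower it, slowing near the end.

```bash
python3 -m pendant '[{"jaw":-1,"tx":0,"ty":0,"tz":-2,"ax":0,"ay":0,"az":0},{"jaw":-1,"tx":0,"ty":0,"tz":-4,"ax":0,"ay":0,"az":0},{"jaw":-1,"tx":0,"ty":0,"tz":-5.2,"ax":0,"ay":0,"az":0},{"jaw":-1,"tx":0,"ty":0,"tz":-5.8,"ax":0,"ay":0,"az":0},{"jaw":-1,"tx":0,"ty":0,"tz":-6.2,"ax":0,"ay":0,"az":0},{"jaw":-1,"tx":0,"ty":0,"tz":-6.4,"ax":0,"ay":0,"az":0},{"jaw":-1,"tx":0,"ty":0,"tz":-6.4,"ax":0,"ay":0,"az":0}]'
```

```text
clock: 5.82
position: [0.7041, 0.1547, 0.0327]
ee_rot: [0.0, 0.716, 0.698, 0.0]
contact_force: [-0.5, 0.1, -1.6]
width: 0.0463
gripper_force: 32.0
```

```bash
python3 -m pendant '[{"jaw":-1,"tx":0,"ty":0,"tz":-0.1,"ax":0,"ay":0,"az":0},{"jaw":-1,"tx":0,"ty":0,"tz":-0.2,"ax":0,"ay":0,"az":0},{"jaw":-1,"tx":0,"ty":0,"tz":-0.2,"ax":0,"ay":0,"az":0}]'; python3 -m pendant '[{"jaw":-1,"tx":0,"ty":0,"tz":-0.1,"ax":0,"ay":0,"az":0},{"jaw":-1,"tx":0,"ty":0,"tz":-0.15,"ax":0,"ay":0,"az":0},{"jaw":-1,"tx":0,"ty":0,"tz":-0.15,"ax":0,"ay":0,"az":0}]'
```

```text
clock: 6.2
position: [0.7043, 0.1547, 0.0322]
ee_rot: [0.001, 0.716, 0.698, 0.001]
contact_force: [-1.0, -1.0, 5.4]
width: 0.0464
gripper_force: 32.7
clock: 6.58
position: [0.7043, 0.1547, 0.0321]
ee_rot: [0.001, 0.716, 0.698, 0.001]
contact_force: [-4.6, -0.5, 11.1]
width: 0.0463
gripper_force: 33.3
```

Seated, with +11 N upward. I release and rise.

```bash
python3 -m pendant '[{"jaw":-1,"tx":0,"ty":0,"tz":0.15,"ax":0,"ay":0,"az":0},{"jaw":1,"tx":0,"ty":0,"tz":0.15,"ax":0,"ay":0,"az":0},{"jaw":1,"tx":0,"ty":0,"tz":0.15,"ax":0,"ay":0,"az":0},{"jaw":1,"tx":0,"ty":0,"tz":0.15,"ax":0,"ay":0,"az":0},{"jaw":1,"tx":0,"ty":0,"tz":0.15,"ax":0,"ay":0,"az":0},{"jaw":1,"tx":0,"ty":0,"tz":3,"ax":0,"ay":0,"az":0},{"jaw":1,"tx":0,"ty":0,"tz":8,"ax":0,"ay":0,"az":0},{"jaw":1,"tx":0,"ty":0,"tz":13,"ax":0,"ay":0,"az":0},{"jaw":1,"tx":0,"ty":0,"tz":18,"ax":0,"ay":0,"az":0},{"jaw":1,"tx":0,"ty":0,"tz":18,"ax":0,"ay":0,"az":0}]'
```

```text
clock: 7.82
position: [0.7066, 0.155, 0.2148]
ee_rot: [0.003, 0.716, 0.698, 0.004]
contact_force: [-0.1, 0.0, -1.4]
width: 0.0857
gripper_force: 0.0
```

```bash
python3 -m pendant '[{"jaw":0.4,"tx":-16.9,"ty":-44.3,"tz":0,"ax":0,"ay":0,"az":-17.5},{"jaw":0.4,"tx":-16.9,"ty":-44.3,"tz":0,"ax":0,"ay":0,"az":-17.5},{"jaw":0.4,"tx":-16.9,"ty":-44.3,"tz":0,"ax":0,"ay":0,"az":-17.5},{"jaw":0.4,"tx":-16.9,"ty":-44.3,"tz":0,"ax":0,"ay":0,"az":-17.5},{"jaw":0.4,"tx":-16.9,"ty":-44.3,"tz":0,"ax":0,"ay":0,"az":-17.5},{"jaw":0.4,"tx":-16.9,"ty":-44.3,"tz":0,"ax":0,"ay":0,"az":-17.5},{"jaw":0.4,"tx":-16.9,"ty":-44.3,"tz":0,"ax":0,"ay":0,"az":-17.5},{"jaw":0.4,"tx":-16.9,"ty":-44.3,"tz":0,"ax":0,"ay":0,"az":-17.5},{"jaw":0.4,"tx":-16.9,"ty":-44.3,"tz":0,"ax":0,"ay":0,"az":-17.5},{"jaw":0.4,"tx":-16.9,"ty":-44.3,"tz":0,"ax":0,"ay":0,"az":-17.5}]'
python3 - <<'E'
from meas import *
from rig import manip
d={n:manip.get_image(n) for n in("scene","top")}
cv2.imwrite("pics/rel.png",np.hstack([cv2.resize(d["scene"]["pixels"][110:260,190:390],(400,300)),cv2.resize(d["top"]["pixels"][110:260,150:350],(400,300))]))
run(d,jar=(.704,.154))
E
```

```text
clock: 9.07
position: [0.5346, -0.2875, 0.2079]
ee_rot: [-0.001, 0.814, 0.581, 0.0]
contact_force: [-0.0, -0.4, -0.0]
width: 0.0599
gripper_force: 0.0
scene unit top (array([602.8, 263.9]), array([141.6, 221.6]), 78.89) 0.07073216545250738 672
scene pack top (array([ 573.1, -185.9]), array([130.3, 104.5]), 70.38) [ 0.5764 -0.188   0.0393] 795
scene jar top (0.7060445547103882, 0.15100079774856567) 0.023640941828489304 [0.7078 0.1501 0.076 ]
scene cheek tops [(array([631.3, 189.5]), array([4.2, 9.9]), 30.54), (array([506.6, 189.1]), array([0.4, 3.6]), 42.55)]
scene mug (0.43010351061820984, 0.05969839170575142) 0.04280850663781166 0.0896667277345351
scene paint (0.7040751576423645, -0.004052826203405857) 0.020311560481786728 0.09962386382184563
top unit top (array([597.1, 253.1]), array([156. , 207.1]), 87.31) 0.07077105965494068 1369
top pack top (array([ 572. , -183.7]), array([130.2,  96.7]), 70.71) [ 0.5714 -0.1829  0.039 ] 986
top jar top (0.7035070061683655, 0.1547679603099823) 0.022279083728790283 [0.7025 0.1541 0.0774]
top cheek tops [(array([629.4, 192.1]), array([4.4, 3.1]), 6.24)]
top mug (0.43011945486068726, 0.060195598751306534) 0.035618577152490616 0.08879034810101616
top paint (0.6979025602340698, 0.0016787900822237134) 0.01967177353799343 0.09830947762894215
```

View pics/rel.png

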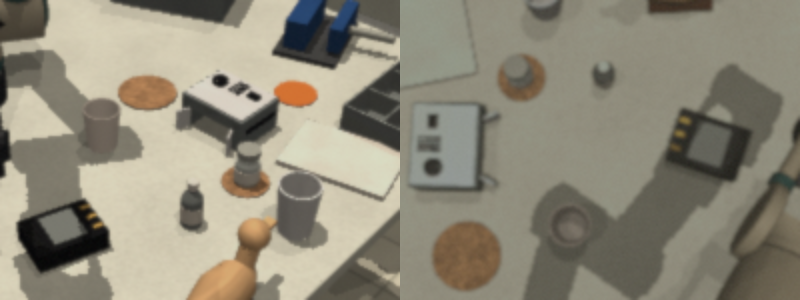

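The jar stands upright in the middle of the coaster, at (518,72) in the right panel, within about 3 mm of centre. The pack, mug and paint have not moved. I descend behind the pack's tail with a 60 mm finger gap, so both fingers bear on the tail.

```bash
python3 -m pendant '[{"jaw":0.4,"tx":0,"ty":0,"tz":-5,"ax":0,"ay":0,"az":0},{"jaw":0.4,"tx":0,"ty":0,"tz":-10,"ax":0,"ay":0,"az":0},{"jaw":0.4,"tx":0,"ty":0,"tz":-15,"ax":0,"ay":0,"az":0},{"jaw":0.4,"tx":0,"ty":0,"tz":-18,"ax":0,"ay":0,"az":0},{"jaw":0.4,"tx":0,"ty":0,"tz":-19.8,"ax":0,"ay":0,"az":0},{"jaw":0.4,"tx":0,"ty":0,"tz":-19.8,"ax":0,"ay":0,"az":0},{"jaw":0.4,"tx":0,"ty":0,"tz":-19.8,"ax":0,"ay":0,"az":0}]'
cat > where.py <<'E'
from meas import *
from rig import manip
from scipy.spatial.transform import Rotation as R
s=manip.get_state(); t=manip.get_image("top"); P=cloud(t)
# pack dark top: take points 33..45mm high within y range ahead of the TCP
psi=R.from_quat(np.r_[s["ee_rot"][1:],s["ee_rot"][0]]).as_matrix()[:2,0]; p=s["position"][:2]
q,_=sel(P,.4,.72,-.35,.32,.033,.046)
rel=q[:,:2]-p; a=rel@psi; b=rel@np.array([-psi[1],psi[0]])
q=q[(a>.0)&(a<.17)&(abs(b)<.07)]
r=rect(q); c=r[0]/1000; print("pack",r,len(q),"TCP",s["position"].round(4),"head",np.degrees(np.arctan2(psi[1],psi[0])).round(2),"ahead,left of TCP mm",(((c-p)@psi)*1000).round(1),(((c-p)@np.array([-psi[1],psi[0]]))*1000).round(1),"F",s["contact_force"].round(1),"w",s["width"].round(4),"t",s["clock"])
E
python3 where.py
```

```text
clock: 10.05
position: [0.5358, -0.288, 0.0116]
ee_rot: [0.001, 0.813, 0.582, 0.0]
contact_force: [0.6, -1.0, -0.6]
width: 0.0596
gripper_force: 0.0Traceback (most recent call last):
  File "where.py", line 10, in <module>
    r=rect(q); c=r[0]/1000; print("pack",r,len(q),"TCP",s["position"].round(4),"head",np.degrees(np.arctan2(psi[1],psi[0])).round(2),"ahead,left of TCP mm",(((c-p)@psi)*1000).round(1),(((c-p)@np.array([-psi[1],psi[0]]))*1000).round(1),"F",s["contact_force"].round(1),"w",s["width"].round(4),"t",s["clock"])
                                                                                                                                                                                                                                                                               ^^^^^^^^^^^^^^^^
AttributeError: 'float' object has no attribute 'round'
```

```bash
sed -i 's/,"w",s\["width"\].round(4)//' where.py; python3 -m pendant '[{"jaw":0.4,"tx":0.32,"ty":0.95,"tz":0,"ax":0,"ay":0,"az":0},{"jaw":0.4,"tx":0.64,"ty":1.89,"tz":0,"ax":0,"ay":0,"az":0},{"jaw":0.4,"tx":0.9,"ty":2.65,"tz":0,"ax":0,"ay":0,"az":0},{"jaw":0.4,"tx":1.02,"ty":3.03,"tz":0,"ax":0,"ay":0,"az":0},{"jaw":0.4,"tx":1.12,"ty":3.31,"tz":0,"ax":0,"ay":0,"az":0},{"jaw":0.4,"tx":1.19,"ty":3.5,"tz":0,"ax":0,"ay":0,"az":0},{"jaw":0.4,"tx":1.22,"ty":3.6,"tz":0,"ax":0,"ay":0,"az":0}]'; python3 where.py
```

```text
clock: 10.98
position: [0.5471, -0.253, 0.0108]
ee_rot: [0.0, 0.814, 0.581, -0.0]
contact_force: [-0.2, -2.8, -1.5]
width: 0.0596
gripper_force: 1.1
pack (array([ 573.5, -178.2]), array([121.1,  96.4]), 70.84) 867 TCP [ 0.5471 -0.253   0.0108] head 71.08 ahead,left of TCP mm 79.3 -0.7 F [-0.2 -2.8 -1.5] t 10.975
```

```bash
cat > plan.py <<'E'
import numpy as np,sys
# plan.py cx cy(mm, pack centre) heading step  segs: len:dtheta ...   -> shift (cm)/turn (deg) of pusher per row
def plan(c,h,step,segs,L=75):
    u=lambda t:np.array([np.cos(np.radians(t)),np.sin(np.radians(t))])
    c=np.array(c,float);h0=h;p0=c-L*u(h);i=0;acc=0
    for l,d in segs:
        n=max(1,round(l/.5))
        for k in range(n):
            h+=d/n; c+=l/n*u(h-d/n/2); acc+=l/n
            if acc>=step-1e-6: acc-=step;i+=1;print(i,((c-L*u(h)-p0)/10).round(2),round(h-h0,1),"pack",c.round(1),round(h,1))
plan((float(sys.argv[1]),float(sys.argv[2])),float(sys.argv[3]),float(sys.argv[4]),[tuple(map(float,a.split(":"))) for a in sys.argv[5:]])
E
python3 plan.py 571.5 -182 71 8 70:25 75:0 90:-7 100:0
```

```text
1 [0.6  0.65] 2.9 pack [ 573.9 -174.4] 73.9
2 [1.16 1.33] 5.7 pack [ 575.9 -166.6] 76.7
3 [1.69 2.03] 8.6 pack [ 577.6 -158.8] 79.6
4 [2.19 2.77] 11.4 pack [ 578.8 -150.9] 82.4
5 [2.65 3.52] 14.3 pack [ 579.7 -143. ] 85.3
6 [3.06 4.3 ] 17.1 pack [ 580.2 -135. ] 88.1
7 [3.44 5.1 ] 20.0 pack [ 580.2 -127. ] 91.0
8 [3.78 5.91] 22.9 pack [ 579.9 -119. ] 93.9
9 [3.99 6.73] 25.0 pack [ 579.2 -111. ] 96.0
10 [3.91 7.53] 25.0 pack [ 578.3 -103.1] 96.0
11 [3.82 8.32] 25.0 pack [577.5 -95.1] 96.0
12 [3.74 9.12] 25.0 pack [576.6 -87.1] 96.0
13 [3.66 9.91] 25.0 pack [575.8 -79.2] 96.0
14 [ 3.57 10.71] 25.0 pack [575.  -71.2] 96.0
15 [ 3.49 11.51] 25.0 pack [574.1 -63.3] 96.0
16 [ 3.41 12.3 ] 25.0 pack [573.3 -55.3] 96.0
17 [ 3.32 13.1 ] 25.0 pack [572.5 -47.4] 96.0
18 [ 3.24 13.89] 25.0 pack [571.6 -39.4] 96.0
19 [ 3.09 14.68] 24.5 pack [570.8 -31.4] 95.5
20 [ 2.93 15.47] 23.8 pack [570.1 -23.5] 94.8
21 [ 2.79 16.26] 23.2 pack [569.5 -15.5] 94.2
22 [ 2.65 17.05] 22.6 pack [568.9  -7.5] 93.6
23 [ 2.53 17.85] 22.0 pack [5.685e+02 5.000e-01] 93.0
24 [ 2.41 18.64] 21.3 pack [568.1   8.5] 92.3
25 [ 2.3  19.44] 20.7 pack [567.8  16.5] 91.7
26 [ 2.2  20.24] 20.1 pack [567.6  24.4] 91.1
27 [ 2.11 21.04] 19.5 pack [567.5  32.4] 90.5
28 [ 2.02 21.84] 18.9 pack [567.5  40.4] 89.9
29 [ 1.95 22.64] 18.2 pack [567.6  48.4] 89.2
30 [ 1.93 23.44] 18.0 pack [567.7  56.4] 89.0
31 [ 1.94 24.24] 18.0 pack [567.8  64.4] 89.0
32 [ 1.96 25.04] 18.0 pack [568.   72.4] 89.0
33 [ 1.97 25.84] 18.0 pack [568.1  80.4] 89.0
34 [ 1.99 26.64] 18.0 pack [568.2  88.4] 89.0
35 [ 2.   27.44] 18.0 pack [568.4  96.4] 89.0
36 [ 2.01 28.24] 18.0 pack [568.5 104.4] 89.0
37 [ 2.03 29.04] 18.0 pack [568.7 112.4] 89.0
38 [ 2.04 29.84] 18.0 pack [568.8 120.4] 89.0
39 [ 2.06 30.64] 18.0 pack [568.9 128.4] 89.0
40 [ 2.07 31.44] 18.0 pack [569.1 136.4] 89.0
41 [ 2.08 32.24] 18.0 pack [569.2 144.4] 89.0
```

```bash
python3 -m pendant '[{"jaw":0.4,"tx":0.3,"ty":0.32,"tz":0,"ax":0,"ay":0,"az":1.4},{"jaw":0.4,"tx":0.6,"ty":0.65,"tz":0,"ax":0,"ay":0,"az":2.9},{"jaw":0.4,"tx":0.9,"ty":1.0,"tz":0,"ax":0,"ay":0,"az":4.3},{"jaw":0.4,"tx":1.16,"ty":1.33,"tz":0,"ax":0,"ay":0,"az":5.7},{"jaw":0.4,"tx":1.43,"ty":1.68,"tz":0,"ax":0,"ay":0,"az":7.1},{"jaw":0.4,"tx":1.69,"ty":2.03,"tz":0,"ax":0,"ay":0,"az":8.6},{"jaw":0.4,"tx":1.95,"ty":2.4,"tz":0,"ax":0,"ay":0,"az":10},{"jaw":0.4,"tx":2.19,"ty":2.77,"tz":0,"ax":0,"ay":0,"az":11.4},{"jaw":0.4,"tx":2.42,"ty":3.15,"tz":0,"ax":0,"ay":0,"az":12.9},{"jaw":0.4,"tx":2.65,"ty":3.52,"tz":0,"ax":0,"ay":0,"az":14.3}]'; python3 where.py
```

```text
clock: 12.28
position: [0.5737, -0.2169, 0.0108]
ee_rot: [0.0, 0.735, 0.679, 0.0]
contact_force: [-0.1, -3.4, -0.3]
width: 0.0599
gripper_force: 1.0
pack (array([ 580.2, -140.8]), array([127.8,  95.5]), 85.21) 765 TCP [ 0.5737 -0.2169  0.0108] head 85.46 ahead,left of TCP mm 76.3 -0.4 F [-0.1 -3.4 -0.3] t 12.275
```

Tracking is near perfect: heading 85° and pack centred on the tool. Continuing.

```bash
python3 -m pendant '[{"jaw":0.4,"tx":0.41,"ty":0.78,"tz":0,"ax":0,"ay":0,"az":2.8},{"jaw":0.4,"tx":0.79,"ty":1.58,"tz":0,"ax":0,"ay":0,"az":5.7},{"jaw":0.4,"tx":1.13,"ty":2.39,"tz":0,"ax":0,"ay":0,"az":8.6},{"jaw":0.4,"tx":1.34,"ty":3.21,"tz":0,"ax":0,"ay":0,"az":10.7},{"jaw":0.4,"tx":1.26,"ty":4.01,"tz":0,"ax":0,"ay":0,"az":10.7},{"jaw":0.4,"tx":1.17,"ty":4.8,"tz":0,"ax":0,"ay":0,"az":10.7},{"jaw":0.4,"tx":1.09,"ty":5.6,"tz":0,"ax":0,"ay":0,"az":10.7},{"jaw":0.4,"tx":1.01,"ty":6.39,"tz":0,"ax":0,"ay":0,"az":10.7},{"jaw":0.4,"tx":0.92,"ty":7.19,"tz":0,"ax":0,"ay":0,"az":10.7},{"jaw":0.4,"tx":0.84,"ty":7.99,"tz":0,"ax":0,"ay":0,"az":10.7}]'; python3 where.py
```

```text
clock: 13.58
position: [0.5819, -0.1368, 0.0109]
ee_rot: [0.0, 0.669, 0.744, 0.0]
contact_force: [-0.1, -2.3, 0.0]
width: 0.0593
gripper_force: 1.2
pack (array([575.3, -63.1]), array([ 96.1, 133.9]), 7.02) 646 TCP [ 0.5819 -0.1368  0.0109] head 96.07 ahead,left of TCP mm 74.0 -1.2 F [-0.1 -2.3  0. ] t 13.575
```

```bash
python3 -m pendant '[{"jaw":0.4,"tx":-0.08,"ty":0.79,"tz":0,"ax":0,"ay":0,"az":0},{"jaw":0.4,"tx":-0.17,"ty":1.59,"tz":0,"ax":0,"ay":0,"az":0},{"jaw":0.4,"tx":-0.25,"ty":2.38,"tz":0,"ax":0,"ay":0,"az":0},{"jaw":0.4,"tx":-0.4,"ty":3.17,"tz":0,"ax":0,"ay":0,"az":-0.5},{"jaw":0.4,"tx":-0.56,"ty":3.96,"tz":0,"ax":0,"ay":0,"az":-1.2},{"jaw":0.4,"tx":-0.7,"ty":4.75,"tz":0,"ax":0,"ay":0,"az":-1.8},{"jaw":0.4,"tx":-0.84,"ty":5.54,"tz":0,"ax":0,"ay":0,"az":-2.4},{"jaw":0.4,"tx":-0.96,"ty":6.34,"tz":0,"ax":0,"ay":0,"az":-3},{"jaw":0.4,"tx":-1.08,"ty":7.13,"tz":0,"ax":0,"ay":0,"az":-3.7},{"jaw":0.4,"tx":-1.19,"ty":7.93,"tz":0,"ax":0,"ay":0,"az":-4.3}]'; python3 where.py
```

```text
clock: 14.88
position: [0.57, -0.0575, 0.0109]
ee_rot: [0.0, 0.696, 0.718, 0.0]
contact_force: [0.6, -2.9, 0.9]
width: 0.06
gripper_force: 1.5
pack (array([568.5,  18.5]), array([ 96.1, 128.5]), 1.72) 622 TCP [ 0.57   -0.0575  0.0109] head 91.72 ahead,left of TCP mm 76.0 -0.8 F [ 0.6 -2.9  0.9] t 14.875
```

```bash
python3 -m pendant '[{"jaw":0.4,"tx":-0.1,"ty":0.8,"tz":0,"ax":0,"ay":0,"az":-0.6},{"jaw":0.4,"tx":-0.19,"ty":1.6,"tz":0,"ax":0,"ay":0,"az":-1.2},{"jaw":0.4,"tx":-0.28,"ty":2.4,"tz":0,"ax":0,"ay":0,"az":-1.8},{"jaw":0.4,"tx":-0.35,"ty":3.2,"tz":0,"ax":0,"ay":0,"az":-2.5},{"jaw":0.4,"tx":-0.37,"ty":4,"tz":0,"ax":0,"ay":0,"az":-2.7},{"jaw":0.4,"tx":-0.36,"ty":4.8,"tz":0,"ax":0,"ay":0,"az":-2.7},{"jaw":0.4,"tx":-0.34,"ty":5.6,"tz":0,"ax":0,"ay":0,"az":-2.7},{"jaw":0.4,"tx":-0.33,"ty":6.4,"tz":0,"ax":0,"ay":0,"az":-2.7},{"jaw":0.4,"tx":-0.31,"ty":7.2,"tz":0,"ax":0,"ay":0,"az":-2.7},{"jaw":0.4,"tx":-0.3,"ty":8,"tz":0,"ax":0,"ay":0,"az":-2.7}]'; python3 where.py
python3 - <<'E'
from meas import *
from rig import manip
d={n:manip.get_image(n) for n in("scene","top")}
cv2.imwrite("pics/pre.png",np.hstack([cv2.resize(d["scene"]["pixels"][110:230,230:390],(400,300),interpolation=2),cv2.resize(d["top"]["pixels"][125:245,150:310],(400,300),interpolation=2)]))
P=cloud(d["top"]); q,_=sel(P,.47,.68,.2,.34,.064,.08); print("unit",rect(q))
E
```

```text
clock: 16.18
position: [0.5671, 0.0226, 0.0108]
ee_rot: [-0.0, 0.713, 0.701, 0.0]
contact_force: [0.0, -3.2, 1.3]
width: 0.0601
gripper_force: 1.5
pack (array([576.5, 113.8]), array([154.1, 107.8]), 89.43) 509 TCP [0.5671 0.0226 0.0108] head 89.07 ahead,left of TCP mm 91.3 -8.0 F [ 0.  -3.2  1.3] t 16.175
unit (array([569.3, 276.1]), array([118.9, 150.5]), 87.79)
```

View pics/pre.png

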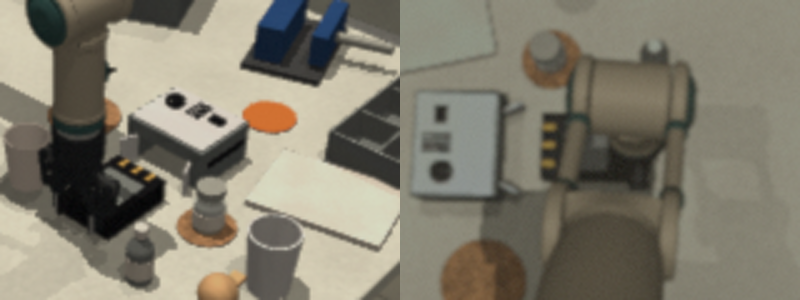

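Right panel: the pack's nose (x about 545, rows 115-182) is centred between the cheek tips at (520,107) and (518,190). Left panel: the jar still stands on the coaster. I push straight on.

```bash
python3 -m pendant '[{"jaw":0.4,"tx":0.01,"ty":0.8,"tz":0,"ax":0,"ay":0,"az":0},{"jaw":0.4,"tx":0.03,"ty":1.6,"tz":0,"ax":0,"ay":0,"az":0},{"jaw":0.4,"tx":0.04,"ty":2.4,"tz":0,"ax":0,"ay":0,"az":0},{"jaw":0.4,"tx":0.06,"ty":3.2,"tz":0,"ax":0,"ay":0,"az":0},{"jaw":0.4,"tx":0.07,"ty":4,"tz":0,"ax":0,"ay":0,"az":0},{"jaw":0.4,"tx":0.09,"ty":4.8,"tz":0,"ax":0,"ay":0,"az":0},{"jaw":0.4,"tx":0.1,"ty":5.4,"tz":0,"ax":0,"ay":0,"az":0}]'; python3 -m pendant '[{"jaw":0.4,"tx":0.01,"ty":0.5,"tz":0,"ax":0,"ay":0,"az":0},{"jaw":0.4,"tx":0.02,"ty":1,"tz":0,"ax":0,"ay":0,"az":0},{"jaw":0.4,"tx":0.03,"ty":1.5,"tz":0,"ax":0,"ay":0,"az":0},{"jaw":0.4,"tx":0.03,"ty":2,"tz":0,"ax":0,"ay":0,"az":0},{"jaw":0.4,"tx":0.04,"ty":2.5,"tz":0,"ax":0,"ay":0,"az":0},{"jaw":0.4,"tx":0.05,"ty":3,"tz":0,"ax":0,"ay":0,"az":0}]'
```

```text
clock: 17.2
position: [0.5669, 0.0753, 0.0107]
ee_rot: [0.0, 0.712, 0.702, -0.002]
contact_force: [-3.2, -8.1, 1.1]
width: 0.0598
gripper_force: 4.6
clock: 17.95
position: [0.5684, 0.1064, 0.0108]
ee_rot: [-0.0, 0.713, 0.701, -0.0]
contact_force: [-2.1, -2.9, -0.5]
width: 0.0596
gripper_force: 1.4
```

```bash
python3 -m pendant '[{"jaw":0.4,"tx":0.01,"ty":0.6,"tz":0,"ax":0,"ay":0,"az":0},{"jaw":0.4,"tx":0.02,"ty":1.2,"tz":0,"ax":0,"ay":0,"az":0},{"jaw":0.4,"tx":0.03,"ty":1.8,"tz":0,"ax":0,"ay":0,"az":0},{"jaw":0.4,"tx":0.04,"ty":2.4,"tz":0,"ax":0,"ay":0,"az":0},{"jaw":0.4,"tx":0.05,"ty":3.0,"tz":0,"ax":0,"ay":0,"az":0},{"jaw":0.4,"tx":0.06,"ty":3.6,"tz":0,"ax":0,"ay":0,"az":0},{"jaw":0.4,"tx":0.07,"ty":4.2,"tz":0,"ax":0,"ay":0,"az":0},{"jaw":0.4,"tx":0.08,"ty":4.7,"tz":0,"ax":0,"ay":0,"az":0},{"jaw":0.4,"tx":0.09,"ty":5.2,"tz":0,"ax":0,"ay":0,"az":0},{"jaw":0.4,"tx":0.09,"ty":5.6,"tz":0,"ax":0,"ay":0,"az":0}]'; python3 -m pendant '[{"jaw":0.4,"tx":0,"ty":0.2,"tz":0,"ax":0,"ay":0,"az":0},{"jaw":0.4,"tx":0,"ty":0.4,"tz":0,"ax":0,"ay":0,"az":0},{"jaw":0.4,"tx":0.01,"ty":0.6,"tz":0,"ax":0,"ay":0,"az":0}]'
```

```text
clock: 19.2
position: [0.569, 0.1623, 0.0108]
ee_rot: [-0.0, 0.713, 0.701, -0.0]
contact_force: [-2.4, -3.8, -0.8]
width: 0.06
gripper_force: 2.0
clock: 19.58
position: [0.5693, 0.168, 0.0108]
ee_rot: [-0.0, 0.713, 0.701, -0.0]
contact_force: [-3.5, -3.8, 0.5]
width: 0.0595
gripper_force: 2.2
```

```bash
python3 -m pendant '[{"jaw":0.4,"tx":0,"ty":0.15,"tz":0,"ax":0,"ay":0,"az":0},{"jaw":0.4,"tx":0,"ty":0.3,"tz":0,"ax":0,"ay":0,"az":0},{"jaw":0.4,"tx":0,"ty":0.4,"tz":0,"ax":0,"ay":0,"az":0}]'; python3 -m pendant '[{"jaw":0.4,"tx":0,"ty":0.1,"tz":0,"ax":0,"ay":0,"az":0},{"jaw":0.4,"tx":0,"ty":0.2,"tz":0,"ax":0,"ay":0,"az":0},{"jaw":0.4,"tx":0,"ty":0.2,"tz":0,"ax":0,"ay":0,"az":0}]'
```

```text
clock: 19.95
position: [0.5694, 0.172, 0.0108]
ee_rot: [-0.0, 0.713, 0.701, -0.0]
contact_force: [-3.9, -4.4, 1.1]
width: 0.0599
gripper_force: 2.1
clock: 20.32
position: [0.5695, 0.1741, 0.0108]
ee_rot: [-0.0, 0.713, 0.701, -0.0]
contact_force: [-3.3, -3.2, -0.9]
width: 0.0599
gripper_force: 1.8
```

```bash
python3 -m pendant '[{"jaw":0.4,"tx":0,"ty":0.1,"tz":0,"ax":0,"ay":0,"az":0},{"jaw":0.4,"tx":0,"ty":0.2,"tz":0,"ax":0,"ay":0,"az":0},{"jaw":0.4,"tx":0,"ty":0.2,"tz":0,"ax":0,"ay":0,"az":0}]'; python3 -m pendant '[{"jaw":0.4,"tx":0,"ty":0.1,"tz":0,"ax":0,"ay":0,"az":0},{"jaw":0.4,"tx":0,"ty":0.15,"tz":0,"ax":0,"ay":0,"az":0},{"jaw":0.4,"tx":0,"ty":0.15,"tz":0,"ax":0,"ay":0,"az":0}]'
```

```text
clock: 20.7
position: [0.5697, 0.1763, 0.0108]
ee_rot: [0.0, 0.713, 0.701, 0.0]
contact_force: [-2.2, -3.2, -0.9]
width: 0.0599
gripper_force: 1.7
clock: 21.08
position: [0.5697, 0.1766, 0.0108]
ee_rot: [0.001, 0.713, 0.701, -0.0]
contact_force: [-2.6, -6.5, 0.5]
width: 0.06
gripper_force: 3.3
```

```bash
python3 -m pendant '[{"jaw":0.4,"tx":0,"ty":0.1,"tz":0,"ax":0,"ay":0,"az":0},{"jaw":0.4,"tx":0,"ty":0.2,"tz":0,"ax":0,"ay":0,"az":0},{"jaw":0.4,"tx":0,"ty":0.2,"tz":0,"ax":0,"ay":0,"az":0}]'
```

```text
clock: 21.45
position: [0.5697, 0.1767, 0.0109]
ee_rot: [0.002, 0.713, 0.702, -0.002]
contact_force: [-1.8, -12.4, 1.8]
width: 0.0601
gripper_force: 6.3
```

Hard stop: the force is 12 N with no further motion. I back off straight, rise and look.

```bash
python3 -m pendant '[{"jaw":0.4,"tx":0,"ty":-2,"tz":0,"ax":0,"ay":0,"az":0},{"jaw":0.4,"tx":0,"ty":-5,"tz":0,"ax":0,"ay":0,"az":0},{"jaw":0.4,"tx":0,"ty":-5,"tz":5,"ax":0,"ay":0,"az":0},{"jaw":0.4,"tx":0,"ty":-5,"tz":11,"ax":0,"ay":0,"az":0},{"jaw":0.4,"tx":0,"ty":-5,"tz":17,"ax":0,"ay":0,"az":0},{"jaw":0.4,"tx":-2,"ty":-11,"tz":22,"ax":0,"ay":0,"az":0},{"jaw":0.4,"tx":-4,"ty":-17,"tz":22,"ax":0,"ay":0,"az":0},{"jaw":0.4,"tx":-6,"ty":-23,"tz":22,"ax":0,"ay":0,"az":0},{"jaw":0.4,"tx":-8,"ty":-28,"tz":22,"ax":0,"ay":0,"az":0},{"jaw":0.4,"tx":-8,"ty":-34,"tz":22,"ax":0,"ay":0,"az":0}]'
python3 -m pendant '[{"jaw":0.4,"tx":0,"ty":-5,"tz":0,"ax":0,"ay":0,"az":0},{"jaw":0.4,"tx":0,"ty":-10,"tz":0,"ax":0,"ay":0,"az":0},{"jaw":0.4,"tx":0,"ty":-10,"tz":0,"ax":0,"ay":0,"az":0},{"jaw":0.4,"tx":0,"ty":-10,"tz":0,"ax":0,"ay":0,"az":0}]'
python3 - <<'E'
from meas import *
from rig import manip
d={n:manip.get_image(n) for n in("scene","top")}
cv2.imwrite("pics/end.png",np.hstack([cv2.resize(d["scene"]["pixels"][110:230,230:390],(400,300),interpolation=2),cv2.resize(d["top"]["pixels"][125:245,150:310],(400,300),interpolation=2)]))
run(d,jar=(.704,.154),pack=(.57,.2))
P=cloud(d["top"]); q,_=sel(P,.47,.645,.2,.34,.064,.08); print("unit",rect(q))
q,_=sel(P,.525,.615,.16,.212,.03,.048); print("tail edge y",np.percentile(q[:,1],[1,3]),q[:,1].max(), rect(q))
E
```

```text
clock: 22.7
position: [0.4898, -0.1571, 0.2321]
ee_rot: [0.002, 0.713, 0.701, 0.002]
contact_force: [0.9, 0.8, 1.5]
width: 0.0598
gripper_force: 0.0
clock: 23.2
position: [0.4903, -0.2556, 0.231]
ee_rot: [0.0, 0.713, 0.701, 0.001]
contact_force: [0.4, -0.0, 0.8]
width: 0.0598
gripper_force: 0.0
scene unit top (array([601.7, 264.2]), array([137.4, 229.8]), 77.27) 0.070774183036031 662
scene pack top (array([590.6, 219.3]), array([179.3,  98.7]), 27.93) [0.5813 0.2116 0.0399] 283
scene jar top (0.7034270763397217, 0.15184985101222992) 0.024627814069390297 [0.7083 0.149  0.076 ]
scene cheek tops [(array([599. , 188.1]), array([13.8, 73.3]), 88.43), (array([520.8, 187.5]), array([11.4, 36.9]), 87.29)]
scene mug (0.42935582995414734, 0.058406341820955276) 0.04217780381441116 0.09110291513666757
scene paint (0.7041446566581726, -0.005032228771597147) 0.020324643701314926 0.10009990162730431
top unit top (array([595.6, 251.4]), array([158.5, 204.7]), 89.07) 0.07067888639218978 1386
top pack top (array([545. , 220.1]), array([ 90.1, 172.4]), 58.36) [0.5672 0.2047 0.0396] 291
top jar top (0.7031739950180054, 0.15459178388118744) 0.021535856649279594 [0.702  0.1539 0.0775]
top cheek tops [(array([596.8, 189.6]), array([ 8.2, 70.4]), 88.27), (array([519.7, 192.1]), array([ 6.6, 35.7]), 86.69)]
top mug (0.43012699484825134, 0.06017984449863434) 0.03560105338692665 0.08961757311000107
top paint (0.698004961013794, 0.0018961450550705194) 0.019866783171892166 0.09903966686829246
unit (array([569. , 275.6]), array([119.1, 150.1]), 88.27)
tail edge y [0.1861135  0.18649145] 0.21102707876005508 (array([569.9, 198.8]), array([25.5, 86. ]), 89.18)
```

View pics/end.png

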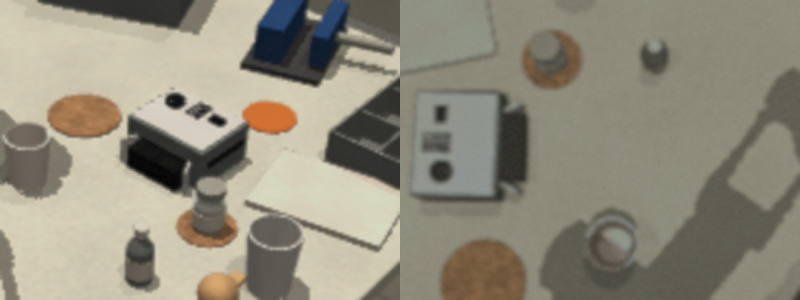

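The tail edge is at y = 0.186 and the unit's front is at about 0.216, so it stands out 30 mm, as it should when fully home. The pack is aligned in the bay at (513,148) in the right panel. The jar is on the coaster at (547,50), and the mug and paint have not moved.

```bash
python3 -c "
from rig import manip
print(manip.sign_off())"
```

```text
the job is handed in; nothing more can be done
None
```

The jar stands upright in the middle of the small cork coaster, the power pack is fully home in the bay (tail 30 mm out), and the job was handed in at about 23 s; sign-off returned no verdict.

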